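# Bolt the stall's cupboard behind the canister

## Task

The market stall's cupboard door is shut but not bolted, and the tall canister stands in the way. Move the canister aside, slide the door's barrel bolt fully across and turn its handle fully down into the notch, then stand the canister upright where it stood before. Do not tip the canister over, and leave the other things on the counter where they are.

Things in the scene. Friction and masses are not known exactly. Their poses are not given: they have to be found in the camera images.
- door_foot (a point): Point on the counter under the middle of the fixed grey-green cupboard's front (500 mm wide, 240 mm high), in the plane of its shut door's face. +x points into the cupboard, away from the robot, +y along the door to the robot's left. The metal top (z 222 to 240 mm) overhangs to x = -30 mm, so the bolt is reached with the tool leaning, fingers down and towards +x, 25 to 45 degrees.
- bolt_notch (a point): Point on the bolt's axis over the middle of its notch, at (-16, -85, 130) mm from door_foot, with the same axes. The bolt's axis runs along y. The galvanised casting spans 75 mm to the left and 28 mm to the right of this point and stands 16 mm out from the axis. Its lower lip keeps the handle from turning down except at this one notch, 14 mm wide.
- bolt (a joint): Slide of the bolt's rod with its handle along the door, in m: 0 = withdrawn (stem 50 mm left of the notch's middle), 0.051 = fully across, its end in the keeper on the frame. It grows towards door_foot's -y (to the robot's right). Stays where it is left; takes about 3 N. The handle can enter the notch from 0.047 on.
- bolt_handle (a joint): Turn of the bolt's handle about the bolt axis, in rad: 0 = stem pointing level straight out from the door (door_foot's -x), positive = turned down, 1.2 = fully down in the notch, -0.7 = farthest up. Away from the notch the lip stops it at about 0.1. Stays where it is left; takes about 1 N at the knob.
- bolt_knob (a point): Centre of the round steel knob, 20 mm across, on the end of the bolt's handle: 44 mm from the bolt axis, on an 8 mm stem. With the handle level it stands 60 mm before the door face and 130 mm above the counter; fully down, 32 mm before the face and 89 mm up.
- canister_mid (a point): Centre (90 mm above the counter) of the loose tall steel canister with a lid, 64 mm in diameter (62 mm below the lid, the top 42 mm), 180 mm high, 0.3 to 0.6 kg. It starts upright before the bolt; z is its axis. The counter is clear to its left: door_foot x from -90 to -200 mm, y up to +250 mm.
- jar: Low brown glass jar with a metal cap, 66 mm in diameter, 88 mm high, on the counter near the left part of the door. Origin: centre of its underside. A bystander.
- tin: Low tin, 74 mm in diameter, 75 mm high, on the counter near the right part of the door. Origin: centre of its underside. A bystander.
- bowl: Open steel bowl, 170 mm in diameter, 65 mm high, on the left of the counter. Origin: centre of its underside. A bystander.
- knife: Broad slicing knife lying flat, 330 mm long, 42 mm wide, 14 mm thick, on the right of the counter. Origin: on the counter under the blade's root, x along the blade. A bystander.
- tub: White plastic tub with a lid, 128 mm in diameter, 95 mm high, on the right of the counter. Origin: centre of its underside. A bystander.
Things that resemble listed ones, but are neither listed nor needed, are in the scene too. Several things look just like the part that bears canister_mid: the one meant starts farthest to the robot's right.

How it is judged (in metres and radians):
On the way, in this order (a step that is already met when the one before it is completed fails the run):
1. the canister has been moved aside (distance of canister_mid from where it was at the start of the episode above 0.04 m), for 0.2 s.
2. the bolt is across and its handle down in the notch (value of joint bolt above 0.044 m and value of joint bolt_handle above 0.9 rad), for 0.2 s.
At the end, for the whole second after the job is handed in: The bolt is at least 44 mm across and its handle at least 0.9 rad down in the notch, at rest; the canister stands upright within 35 mm of where it stood at the start (all of step 2 and distance of canister_mid from where it was at the start of the episode below 0.035 m and angle between canister_mid's own z axis and vertical below 0.1 rad and velocity of joint bolt_handle between -0.1 and 0.1 rad/s); the robot touches nothing.
It fails at once if the canister is tipped over (more than 0.6 rad) (angle between canister_mid's own z axis and vertical above 0.6 rad).
It fails at once if another thing on the counter (jar, tin, bowl, knife or tub) is shifted by more than 30 mm (distance of any of jar, tin, bowl, knife, tub from where it was at the start of the episode above 0.03 m).
It also fails if it takes over 51 s, if anything falls off the work surface, if the arm or the gripper's body presses on something with over 40 N, if the wrist force passes 120 N, or if a joint passes its speed limit or range.

## Robot

A 6-joint arm with a two-finger parallel gripper is mounted at the origin on the work surface. World frame = base frame: x ahead of the robot, y to its left, z up, the work surface at z = 0. Lengths are in mm, angles in rad, forces in N, time in s.
With the tool pointing down it reaches from about 300 to 850 mm from the base axis. Payload 5.4 kg.
Tool frame: the origin (TCP) lies at the centre of the arm's flange, where the gripper is bolted on; the fingertips stand 173 mm ahead of it and the grasp point (between the pads) lies 155 mm ahead of it; z points along the fingers, y is the direction in which the jaws open and shut (so a half turn about z gives the same grasp; the last joint's range is limited). The gripper opens to 85 mm and grips with 20 to 120 N. Pads are 22 mm wide; open, the fingers measure 114 mm over their backs; the gripper's body (76 mm by 85 mm) begins 54 mm behind the grasp point. The pads swing forward as they close: fully open they stand 13 mm farther back than shut.
Start: joints at [0.915, 0.158, 1.597, -0, 1.386, -0.21], TCP at [247.936, 518.782, 404.699] pointing down, gripper open.
Joint ranges: [-2.91, 2.91], [-0.94, 2.29], [0.18, 2.7], [-1.29, 4.43], [0.17, 2.64], [-3, 3]. Speed limits (rad/s): [2.57, 2.57, 3.14, 3.14, 3.14, 3.14].

## Interface

Orientations are given as [roll, pitch, yaw] about the fixed x, y, z axes, in that order (R = Rz(yaw) Ry(pitch) Rx(roll)).
In Python, from bench import r gives the robot as it stands. Calls block until the motion is done:
- r.movep(position, orientation): joint-space move of the TCP to a pose.
- r.movel(position, attitude=None, max_speed=150): straight line of the TCP; attitude=None keeps the orientation; max_speed is the mean speed in mm/s.
- r.move_j(angles): joint-space move.
- r.command_gripper(opening): finger opening in mm; the grip force is fixed at half the most; returns when the fingers have stopped.
- r.sleep(seconds).
- r.solve_ik(position, orientation): joint angles nearest the present ones, or None.
- r.get_state(): the state.
- r.camera(name): name is "scene" or "side" or "wrist"; returns (picture, depth): 420x560x3 uint8, red, green, blue; 420x560 float32, mm along the optical axis (not along the pixel's ray), 0 where there is no reading.
- r.camera_params(name): a dict with "intrinsics" (3x3 intrinsics, pixels), "position" and "orientation" of the camera in the world. Camera axes: x right, y up, looking along -z (the intrinsics and any distortion apply to the point x, -y, -z); pixel columns grow to the right and rows downward; lengths in mm; the calibration is good to about 2 mm. A picture is of the moment at which its call begins: read the wrist's pose just before it. camera_params takes no time and is no camera call; for the wrist camera it gives the pose at the moment of the call.
A pose or a line that the arm cannot do raises r.Unreachable and nothing moves.
- r.job_done(): hands the job in, once; it reports no verdict.
The state is a dict: "time": time; "q": joint angles; "dq": joint speeds; "joint_torque": joint torques, N m; "eef_pos": TCP position; "ee_rot": TCP orientation; "wrist_force": force on the tool from outside, world axes, zero at the start; "wrist_torque": the same for the moment, N m; "gripper_width": finger opening in mm.
Only numpy, scipy, OpenCV 4.12 (cv2) and the standard library are available. Lean on these libraries where they do the work, as an engineer would, in place of code of your own. Each camera call takes 0.05 s, during which the arm holds its last target.

## Working session

There is one attempt and no reset: what is moved stays moved. The work goes in short steps, each a Python script; the robot and the scene stay as the last script left them, time stands still between calls to the robot, and variables do not carry over. Pictures are saved under pics/ and viewed, and the job is handed in when it is done.

```bash
ls; mkdir -p pics; python3 - <<'E'
from bench import r
import cv2,numpy as np
s=r.get_state();print(s)
for n in ["scene","side","wrist"]:
    p=r.camera_params(n);print(n,p)
    im,d=r.camera(n);cv2.imwrite(f"pics/{n}0.png",cv2.cvtColor(im,cv2.COLOR_RGB2BGR));np.save(f"pics/{n}0.npy",d);print((d>0).mean(),d[d>0].min(),d.max())
E
```

```text
pics
{'time': 0.0, 'q': array([ 9.14883943e-01,  1.59089095e-01,  1.59827141e+00,  1.49682282e-05,
        1.38619689e+00, -2.10112368e-01]), 'dq': array([ 0.00037959, -0.002181  ,  0.0004818 , -0.00069948,  0.00173584,
        0.00084053]), 'joint_torque': array([-5.43309998e-04, -3.95994544e+01, -3.31431913e+01, -2.19490994e-04,
        8.25732888e-03, -5.20187839e-06]), 'eef_pos': array([247.77471623, 518.56111339, 403.67445496]), 'ee_rot': array([-3.13967419e+00, -4.24170647e-04,  2.69578947e+00]), 'wrist_force': array([ 0.49954461, -0.60985601,  0.33310309]), 'wrist_torque': array([-0.00881708,  0.00190678,  0.00711044]), 'gripper_width': 85.40721232861608}
scene {'intrinsics': array([[520.85546946,   0.        , 278.5151643 ],
       [  0.        , 520.85546946, 212.94255936],
       [  0.        ,   0.        ,   1.        ]]), 'position': array([ 170.10605993,  317.00800853, 1515.39306722]), 'orientation': array([ 0.31167216,  0.00434551, -2.3356152 ])}
0.9959991496598639 725.76996 2766.0022
side {'intrinsics': array([[449.35411644,   0.        , 281.88008926],
       [  0.        , 449.35411644, 213.62443128],
       [  0.        ,   0.        ,   1.        ]]), 'position': array([  84.75997868,  165.72798996, 1489.05869083]), 'orientation': array([ 0.31287844,  0.00918135, -2.03026881])}
0.996062925170068 689.0847 2815.6218
wrist {'intrinsics': array([[337.15808401,   0.        , 274.97294999],
       [  0.        , 337.15808401, 214.76459578],
       [  0.        ,   0.        ,   1.        ]]), 'position': array([187.91873025, 547.46444235, 373.64780821]), 'orientation': array([-2.64373914e-01,  7.58365521e-04,  1.12495617e+00])}
0.9961054421768708 53.207417 462.66223
```

View pics/scene0.png

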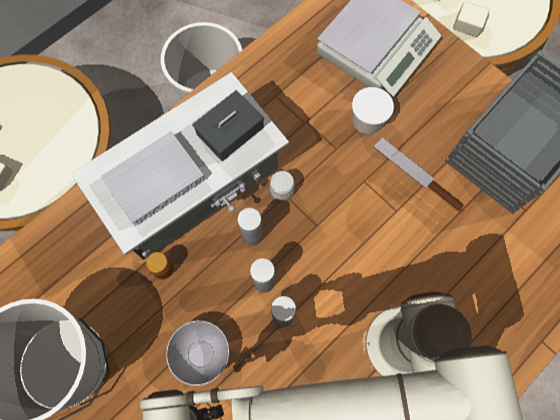

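View pics/side0.png

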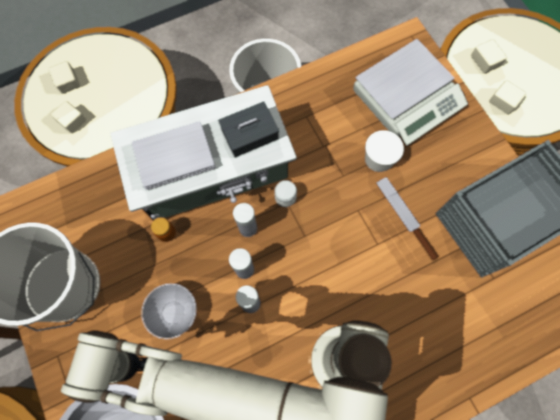

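View pics/wrist0.png

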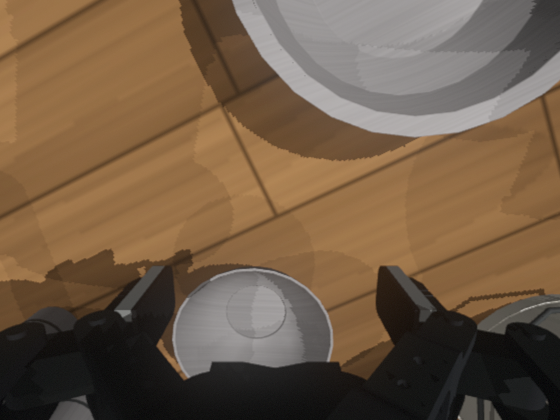

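The scene picture shows the cupboard (75–285, 75–255), with its bolt at about (232,195). Three lookalike canisters stand at (250,222), (262,273) and (284,310). The tin is at (281,185) and the jar at (157,265). Next I'll measure these in 3D.

```bash
cat > h.py <<'E'
import numpy as np,cv2
from scipy.spatial.transform import Rotation as Ro
def rot(o): return Ro.from_euler('xyz',o).as_matrix()
def cloud(p,d):
    K=p["intrinsics"];v,u=np.mgrid[:d.shape[0],:d.shape[1]]
    c=np.stack([(u-K[0,2])/K[0,0]*d,-(v-K[1,2])/K[1,1]*d,-d],-1)
    return c@rot(p["orientation"]).T+p["position"]
def ray(p,u,v):
    K=p["intrinsics"];c=np.array([(u-K[0,2])/K[0,0],-(v-K[1,2])/K[1,1],-1.])
    return rot(p["orientation"])@c
def onz(p,u,v,z):
    d=ray(p,u,v);return p["position"]+d*(z-p["position"][2])/d[2]
E
python3 - <<'E'
from bench import r
from h import *
for n in ["scene","side"]:
    p=r.camera_params(n);d=np.load(f"pics/{n}0.npy");P=cloud(p,d)
    print(n,"counter z",np.median(P[(abs(P[...,2])<20)][:,2]))
    for name,lo,hi in [("can",168,192),("top",228,250),("low",65,100)]:
        m=((P[...,2]>lo)&(P[...,2]<hi)&(d>0)).astype(np.uint8)
        k,l,st,ce=cv2.connectedComponentsWithStats(m)
        for i in range(1,k):
            if st[i,4]>60:
                q=P[l==i];print(name,st[i],ce[i].round(),"mean",q.mean(0).round(1),"ctr",((q.min(0)+q.max(0))/2).round(1),"size",np.ptp(q,axis=0).round())
E
```

```text
scene counter z 0.947133347904014
can [534  56  26  22 151] [548.  66.] mean [ 262.2 -867.3  178.7] ctr [ 259.3 -865.3  179.9] size [85. 23. 24.]
can [462 132  80  62 437] [502. 164.] mean [ 158.8 -522.8  178.3] ctr [ 161.4 -523.2  180. ] size [260.  24.  24.]
can [238 208  23  24 429] [249. 219.] mean [527.8  91.6 179.2] ctr [529.1  90.8 178. ] size [62. 63. 19.]
can [250 258  25  25 469] [262. 270.] mean [402.6 161.8 179.1] ctr [403.1 161.3 177.9] size [63. 63. 18.]
can [271 296  25  25 500] [283. 308.] mean [293.5 190.8 178.9] ctr [293.8 190.7 177.6] size [61. 61. 19.]
can [  0 308  59  26 195] [ 21. 317.] mean [738.6 686.2 179.5] ctr [718.9 678.3 179.9] size [ 68. 144.  24.]
can [393 318  18  47  92] [397. 343.] mean [ 33.8  45.5 179.6] ctr [ 22.6  27.9 180.1] size [90. 74. 24.]
can [ 67 329  25  75 177] [ 85. 366.] mean [530.4 640.1 179.9] ctr [547.8 658.7 180. ] size [114. 136.  24.]
can [  0 403  31  15 101] [ 12. 412.] mean [567.3 833.2 179.7] ctr [564.8 825.1 180. ] size [82. 42. 24.]
top [   71    72   218   182 10639] [177. 163.] mean [758.6 130.9 240.9] ctr [765.1 116.3 2
[... 3620 characters left out ...]
634.7 350.8  86.3] ctr [637.8 351.3  80.8] size [59. 58. 32.]
low [  9 242  57  77 634] [ 25. 275.] mean [680.1 792.4  83.2] ctr [641.4 747.3  82.5] size [207. 202.  35.]
low [ 53 273  39  48 199] [ 80. 300.] mean [524.7 662.   83.7] ctr [541.7 678.4  82.5] size [ 93. 147.  35.]
low [ 25 295  69  36 166] [ 63. 320.] mean [491.9 728.2  80.1] ctr [498.5 723.6  84.1] size [ 55. 215.  31.]
low [324 338  15  40  77] [328. 357.] mean [33.6 51.7 82.6] ctr [25.1 34.9 82.5] size [89. 75. 34.]
low [107 384  31  14 226] [123. 389.] mean [222.  633.7  78.4] ctr [218.3 635.6  76.8] size [65. 79. 23.]
low [ 60 401  25  19 217] [ 71. 410.] mean [235.  787.5  77.6] ctr [235.6 787.9  76.2] size [39. 72. 22.]
```

```bash
python3 - <<'E'
from bench import r
from h import *
for n in ["scene","side"]:
    p=r.camera_params(n);d=np.load(f"pics/{n}0.npy");P=cloud(p,d)
    m=((abs(P[...,2]-240)<6)&(d>0)).astype(np.uint8)
    k,l,st,ce=cv2.connectedComponentsWithStats(m)
    i=1+np.argmax(st[1:,4]);q=P[l==i]
    R=cv2.minAreaRect(q[:,:2].astype(np.float32));print(n,R,cv2.boxPoints(R).round(1).tolist())
    # front face points
    m=(P[...,2]>15)&(P[...,2]<215)&(d>0)&(P[...,0]>590)&(P[...,0]<740)&(P[...,1]>-130)&(P[...,1]<400)
    q=P[m]
    print(len(q))
    # robust line fit
    vx,vy,x0,y0=cv2.fitLine(q[:,:2].astype(np.float32),cv2.DIST_WELSCH,0,.01,.01).ravel()
    print("line dir",vx,vy,"angle",np.degrees(np.arctan2(vy,vx)),x0,y0, "x at y=0,200:",x0-vx/vy*y0,x0+vx/vy*(200-y0))
    im=cv2.imread(f"pics/{n}0.png")
    x,y,w,h=(120,120,200,150)
    cv2.imwrite(f"pics/{n}0c.png",cv2.resize(im[y:y+h,x:x+w],None,fx=4,fy=4,interpolation=2))
E
```

```text
scene ((764.9476318359375, 115.44886779785156), (520.820556640625, 276.9311828613281), 82.4840087890625) [[593.5999755859375, -124.5999984741211], [868.2000122070312, -160.8000030517578], [936.2999877929688, 355.5], [661.7000122070312, 391.70001220703125]]
3032
line dir 0.1172 0.99310833 angle 83.26946 653.8521 89.70969 x at y=0,200: 643.2652 666.86786
side ((763.497314453125, 119.4891357421875), (520.1939086914062, 276.4390869140625), 82.65438842773438) [[593.2000122070312, -120.80000305175781], [867.2999877929688, -156.10000610351562], [933.7999877929688, 359.79998779296875], [659.7000122070312, 395.1000061035156]]
2722
line dir 0.11678268 0.9931575 angle 83.29354 651.792 92.493996 x at y=0,200: 640.9159 664.43335
```

View pics/scene0c.png

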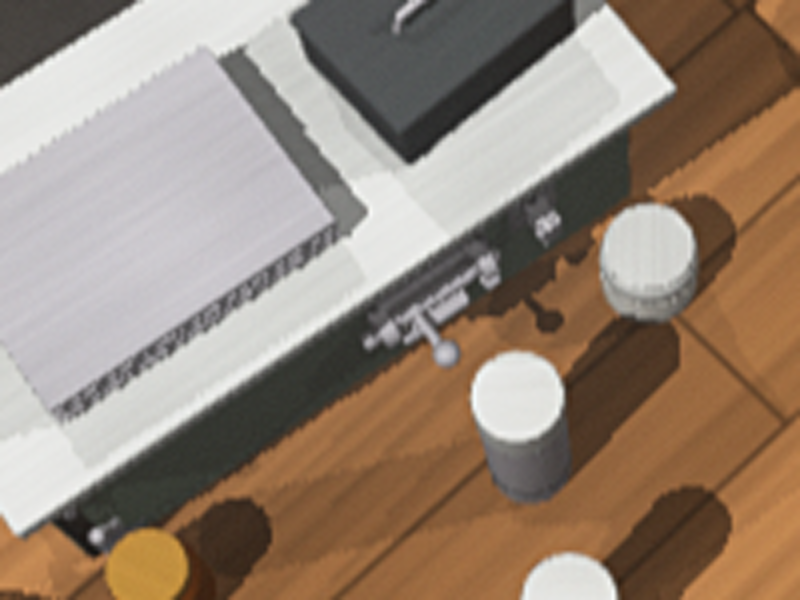

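The front edge gives a door yaw of about -7.4° and door_foot at about (657,131). As a check, I'll compare the knob, seen near (231,208) in the scene view, with the position this model predicts. I'll also test the IK.

```bash
cat >> h.py <<'E'
PSI=np.radians(-7.43); FOOT=np.array([656.8,131.4,0.])
L=rot([0,0,PSI])
def w(x,y,z): return FOOT+L@np.array([x,y,z],float)
def loc(p): return L.T@(np.asarray(p,float)-FOOT)
def att(lean):
    a=np.radians(lean);z=np.array([np.sin(a),0,-np.cos(a)]);y=np.array([0,1.,0]);x=np.cross(y,z)
    return L@np.stack([x,y,z],1)
def rpy(lean): return Ro.from_matrix(att(lean)).as_euler('xyz')
def tcp(g,lean,ahead=155.): # flange pose for grasp point g (world)
    return np.asarray(g,float)-ahead*att(lean)[:,2]
E
python3 - <<'E'
from bench import r
from h import *
c=np.array([527.5,93,0]);print("can local",loc(c),"jar",loc([639,349,0]),"tin",loc([571.5,-73,0]),"other",loc([401.5,163,0]))
for n in ["scene","side"]:
    p=r.camera_params(n);d=np.load(f"pics/{n}0.npy");P=cloud(p,d)
    K=p["intrinsics"]
    def pr(X):
        q=rot(p["orientation"]).T@(X-p["position"]);return K[0,2]-K[0,0]*q[0]/q[2],K[1,2]+K[1,1]*q[1]/q[2]
    print(n,"pred knob px",pr(w(-60,-35,130)),"notch",pr(w(-16,-85,130)))
    m=(P[...,2]>105)&(P[...,2]<165)&(d>0)
    q=P-FOOT;q=q@L
    k=m&(q[...,0]>-80)&(q[...,0]<-45)&(q[...,1]>-110)&(q[...,1]<0)
    print("knob pts",k.sum(),q[k].mean(0),q[k].min(0),q[k].max(0))
    f=(P[...,2]>20)&(P[...,2]<200)&(d>0)&(abs(q[...,0])<12)&(q[...,1]>20)&(q[...,1]<170)
    a=q[f];print("face",len(a),np.polyfit(a[:,1],a[:,0],1),a[:,0].mean())
for name,g,l in [("can",c+[0,0,155],0),("knob",w(-60,-35,130),45),("knob2",w(-60,-86,130),45),("down",w(-32,-86,89),45),("knob35",w(-60,-35,130),35),("down35",w(-32,-86,89),35),("place",w(-140,110,155),0)]:
    print(name,tcp(g,l).round(),r.solve_ik(tcp(g,l),rpy(l)))
E
```

```text
can local [-123.24865513  -54.79798363    0.        ] jar [-45.789448   213.47113728   0.        ] tin [ -58.15183763 -213.7143275     0.        ] other [-257.24274454   -1.67939929    0.        ]
scene pred knob px (np.float64(230.89810168590495), np.float64(211.0349733593634)) notch (np.float64(236.52471915259537), np.float64(189.2194851874061))
knob pts 41 [-56.44385623 -39.45493215 145.49476722] [-67.35518009 -48.38308971 137.35305024] [-45.46933548 -30.52652536 153.44377974]
face 761 [-1.98465410e-03  2.12473402e+00] 1.935572455259336
side pred knob px (np.float64(232.71416604219365), np.float64(201.07557968161555)) notch (np.float64(243.47330372204598), np.float64(184.27141005408498))
knob pts 32 [-58.89506553 -36.55144448 144.49689536] [-68.54864916 -44.96569177 137.06115724] [-45.00915339 -27.96680183 154.66110205]
face 701 [-0.00241262 -0.36059211] -0.5897686688547114
can [528.  93. 310.] [-0.05124917  0.15082281  1.80102144  0.          1.1897484  -1.49236753]
knob [484. 119. 240.] [ 0.02745038  0.0241969   2.19281325 -0.65523883  0.18260021 -0.81207489]
knob2 [478.  68. 240.] None
down [505.  64. 199.] None
knob35 [505. 116. 257.] [ 0.01356955  0.04758619  2.08811582 -0.20799818  0.40772646 -1.26181237]
down35 [526.  62. 216.] [-0.10842439  0.15297077  2.07564506 -0.0409347   0.30245592 -1.51430704]
place [532. 259. 310.] [ 0.24822856  0.28815393  1.63901267  0.          1.21442605 -1.1928898 ]
```

View pics/side0c.png

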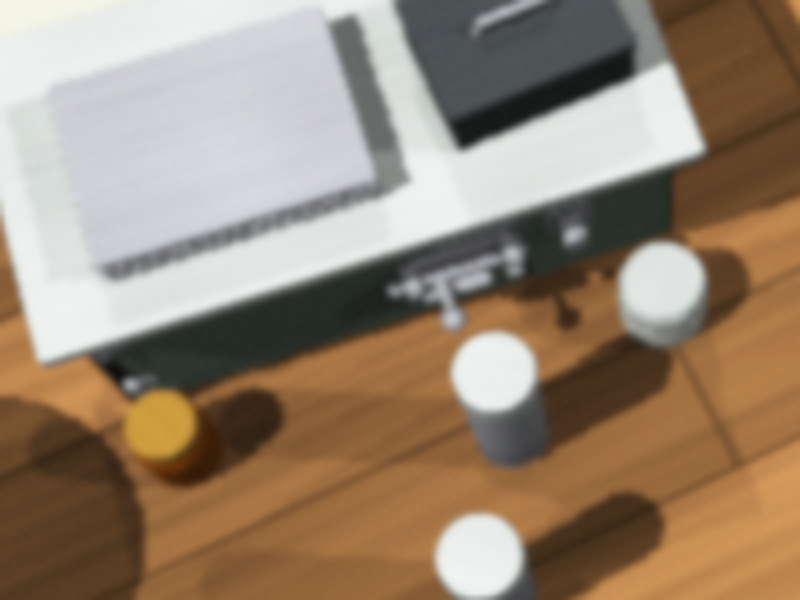

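Both views agree with the door model: the face slope is about 0 and its offset is within 2 mm. The knob seems to stand slightly raised, with its centre at about z 140. The target canister is at local (-123,-55). I'll grasp it by the lid now and set it aside.

```bash
python3 - <<'E'
from bench import r
from h import *
c=np.array([527.6,92.8,0])
r.movep(tcp(c+[0,0,250],0),rpy(0))
r.movel(tcp(c+[0,0,152],0),max_speed=150)
s=r.get_state();print(s["time"],s["eef_pos"],s["wrist_force"])
r.command_gripper(55)
s=r.get_state();print(s["time"],s["gripper_width"],s["eef_pos"],s["wrist_force"])
z=s["eef_pos"];np.save("grasp.npy",z)
r.movel(tcp(c+[0,0,192],0))
t=w(-145,110,0)
r.movel(tcp(t+[0,0,192],0),max_speed=200)
r.movel(tcp(t+[0,0,155],0),max_speed=120)
s=r.get_state();print("before",s["time"],s["wrist_force"],s["eef_pos"],s["gripper_width"])
for z in (153.5,152.5,151.5):
    r.movel(tcp(t+[0,0,z],0),max_speed=30); s=r.get_state(); print(z,s["wrist_force"],s["eef_pos"])
    if s["wrist_force"][2]>3: break
r.command_gripper(85)
s=r.get_state();print(s["time"],s["gripper_width"],s["eef_pos"],s["wrist_force"])
r.movel(tcp(t+[0,0,250],0),max_speed=200)
im,d=r.camera("side");cv2.imwrite("pics/side1.png",cv2.cvtColor(im,cv2.COLOR_RGB2BGR));np.save("pics/side1.npy",d)
E
```

```text
2.8 [528.03657156  92.95518442 307.98473013] [-0.25291642 -0.28326536  0.09821441]
3.1417 62.67360362161538 [528.42031578  92.57733946 308.80622046] [ 0.74638538 -0.56463036  4.98078147]
before 5.0 [ 0.42541466  0.16209024 -3.91215265] [527.32729173 258.47771038 309.60153408] 62.1881776420439
153.5 [ 0.79385565 -0.71932824 -4.82139144] [527.22090759 259.14009451 308.4783397 ]
152.5 [-2.41195619 -0.23470445  3.70961148] [527.41014999 259.24148907 308.40655346]
5.8583 85.06837559404218 [527.31521547 259.29664344 307.54377142] [-0.45996876 -0.34829703 -0.43417358]
```

View pics/side1.png

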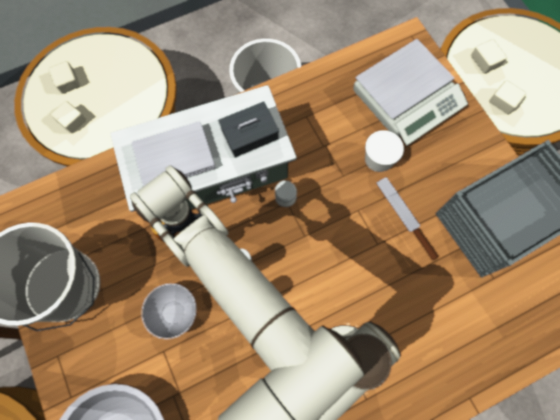

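The canister is set aside under the gripper at about (180,215), and the other things look unmoved. Next I'll look at the bolt with the wrist camera from a leaning pre-pose.

```bash
python3 - <<'E'
from bench import r
from h import *
for lean in (35,38,40):
  for g in [(-110,-60,200),(-58,-38,143),(-58,-89,143),(-60,-89,130),(-38,-89,92)]:
    print(lean,g,None if (q:=r.solve_ik(tcp(w(*g),lean),rpy(lean))) is None else q.round(2))
r.movep(tcp(w(-130,-60,220),30),rpy(30))
p=r.camera_params("wrist");im,d=r.camera("wrist");cv2.imwrite("pics/wrist2.png",cv2.cvtColor(im,cv2.COLOR_RGB2BGR));np.savez("pics/wrist2.npz",d=d,**p)
P=(cloud(p,d)-FOOT)@L
K=p["intrinsics"]
for X in [w(-16,-85,130),w(-60,-35,130)]:
    q=rot(p["orientation"]).T@(X-p["position"]);print(K[0,2]-K[0,0]*q[0]/q[2],K[1,2]+K[1,1]*q[1]/q[2])
k=(d>0)&(P[...,2]>95)&(P[...,2]<170)&(P[...,0]>-80)&(P[...,0]<-42)&(P[...,1]>-120)&(P[...,1]<10)
print(k.sum(),P[k].mean(0),P[k].min(0),P[k].max(0)); print(np.argwhere(k).mean(0)); print(r.get_state()["time"])
E
```

```text
35 (-110, -60, 200) [-0.03 -0.24  2.19 -0.1   0.58 -1.41]
35 (-58, -38, 143) [ 0.01  0.02  2.08 -0.18  0.44 -1.29]
35 (-58, -89, 143) [-0.11 -0.02  2.13 -0.02  0.43 -1.54]
35 (-60, -89, 130) [-0.11 -0.    2.14 -0.02  0.39 -1.54]
35 (-38, -89, 92) [-0.12  0.13  2.09 -0.03  0.31 -1.53]
38 (-110, -60, 200) [-0.03 -0.26  2.23 -0.12  0.52 -1.38]
38 (-58, -38, 143) [ 0.01  0.01  2.11 -0.24  0.37 -1.23]
38 (-58, -89, 143) [-0.11 -0.04  2.16 -0.03  0.35 -1.53]
38 (-60, -89, 130) [-0.11 -0.02  2.17 -0.03  0.32 -1.53]
38 (-38, -89, 92) [-0.11  0.12  2.13 -0.04  0.23 -1.52]
40 (-110, -60, 200) [-0.03 -0.27  2.25 -0.14  0.47 -1.36]
40 (-58, -38, 143) [ 0.01  0.01  2.14 -0.29  0.32 -1.18]
40 (-58, -89, 143) [-0.11 -0.04  2.19 -0.03  0.3  -1.53]
40 (-60, -89, 130) [-0.11 -0.02  2.2  -0.04  0.27 -1.52]
40 (-38, -89, 92) [-0.11  0.12  2.15 -0.06  0.18 -1.5 ]
244.13814792974088 271.8903574780763
307.48564001075596 237.16210959519267
588 [-62.3815155  -40.0609778  143.14244805] [-68.20487918 -49.09933142 133.1050323 ] [-42.06836948 -30.28253535 149.27832187]
[248.93027211 301.89115646]
7.325
```

View pics/wrist2.png

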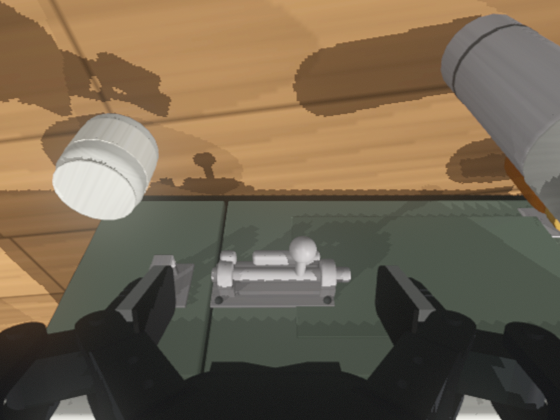

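The wrist picture is inverted. It shows the knob at (302,248) and the casting over x 212–335 px with its stem at about x 302. The keeper is to the left at (165,270), which is the robot's right, and the parked canister stands at upper right. I'll fit a sphere to the knob's points.

```bash
python3 - <<'E'
from h import *
from scipy.optimize import least_squares
f=np.load("pics/wrist2.npz");d=f["d"];P=(cloud(f,d)-FOOT)@L
k=(d>0)&(P[...,2]>95)&(P[...,2]<170)&(P[...,0]>-80)&(P[...,0]<-50)&(P[...,1]>-60)&(P[...,1]<-10)
q=P[k]
s=least_squares(lambda c:np.linalg.norm(q-c,axis=1)-10,[-58,-39,135],loss='soft_l1');print(s.x,np.abs(s.fun).mean(),len(q))
c=s.x;print("angle est",np.arctan2(130-c[2],-16-c[0]),np.hypot(130-c[2],-16-c[0]))
# door face
m=(d>0)&(abs(P[...,0])<8)&(P[...,2]>30)&(P[...,2]<215)&(P[...,1]>0)&(P[...,1]<100);a=P[m];print("face",a[:,0].mean(),np.polyfit(a[:,1],a[:,0],1),np.polyfit(a[:,2],a[:,0],1))
m=(d>0)&(P[...,0]<-8)&(P[...,0]>-45)&(P[...,2]>95)&(P[...,2]<175)&(P[...,1]>-190)&(P[...,1]<20)
a=P[m]
for y0 in range(-190,20,8):
    b=a[(a[:,1]>=y0)&(a[:,1]<y0+8)]
    if len(b):print(y0,len(b),"x",b[:,0].min().round(),b[:,0].max().round(),"z",b[:,2].min().round(),b[:,2].max().round())
im=cv2.imread("pics/wrist2.png");cv2.imwrite("pics/w2c.png",cv2.resize(im[220:320,140:360],None,fx=3.6,fy=3.6,interpolation=2))
E
```

```text
[-57.16379998 -39.51026663 138.79388617] 0.34972061896307516 587
angle est -0.21046779948357544 42.09264618679787
face -0.14400492645877194 [-0.00842971  0.23273455] [ 0.00123594 -0.28015179]
-166 45 x -27.0 -25.0 z 120.0 132.0
-158 95 x -27.0 -24.0 z 119.0 129.0
-150 108 x -28.0 -9.0 z 119.0 130.0
-118 39 x -21.0 -10.0 z 127.0 137.0
-110 238 x -30.0 -9.0 z 117.0 145.0
-102 453 x -31.0 -8.0 z 117.0 145.0
-94 241 x -30.0 -9.0 z 117.0 145.0
-86 214 x -29.0 -12.0 z 117.0 138.0
-78 287 x -31.0 -12.0 z 117.0 138.0
-70 313 x -31.0 -12.0 z 117.0 138.0
-62 320 x -31.0 -12.0 z 117.0 138.0
-54 285 x -32.0 -12.0 z 117.0 138.0
-46 214 x -42.0 -12.0 z 121.0 140.0
-38 178 x -41.0 -12.0 z 122.0 140.0
-30 301 x -31.0 -8.0 z 117.0 144.0
-22 336 x -28.0 -8.0 z 121.0 145.0
-14 188 x -28.0 -8.0 z 122.0 145.0
-6 143 x -22.0 -12.0 z 127.0 138.0
2 1 x -19.0 -19.0 z 131.0 131.0
```

View pics/w2c.png

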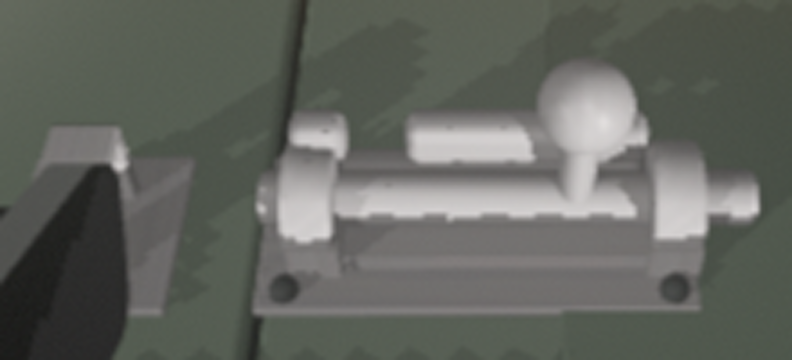

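The knob centre is at local (-57,-39.5,139), so the handle is about 0.2 rad up. The casting spans y -113 to -10, as specified. I'll grip the knob at 38° lean, slide it, then swing it down along the arc.

```bash
cat > g.py <<'E'
from bench import r
from h import *
LN=38;A=158
def st(t):
    s=r.get_state();k=loc(s["eef_pos"]+A*rot(s["ee_rot"])[:,2]);print(t,round(s["time"],2),"knob~",k.round(1),"F",(L.T@s["wrist_force"]).round(1),"w",round(s["gripper_width"],1));return s
def go(x,y,z,v=100): r.movel(tcp(w(x,y,z),LN,A),max_speed=v)
E
python3 - <<'E'
from g import *
k=np.array([-58,-39.5,138.8]);a=loc(FOOT+att(LN)[:,2])
r.command_gripper(55)
r.movep(tcp(w(*(k-70*a)),LN,A),rpy(LN));st("pre")
go(*(k-20*a));st("near")
go(*k,v=50);st("at")
r.command_gripper(5);st("grip")
im,d=r.camera("wrist");cv2.imwrite("pics/wrist3.png",cv2.cvtColor(im,cv2.COLOR_RGB2BGR))
E
```

```text
pre 8.07 knob~ [-102.2  -39.3  192.6] F [ 0.4 -0.5 -0.1] w 54.8
near 8.72 knob~ [-69.8 -39.7 155.6] F [-0.5  0.1  0.2] w 55.0
at 9.28 knob~ [-58.1 -39.5 138.4] F [ 0.2  0.1 -0.4] w 54.6
grip 9.72 knob~ [-58.2 -39.6 138.8] F [-2.3 -0.4  1.4] w 16.3
```

View pics/wrist3.png

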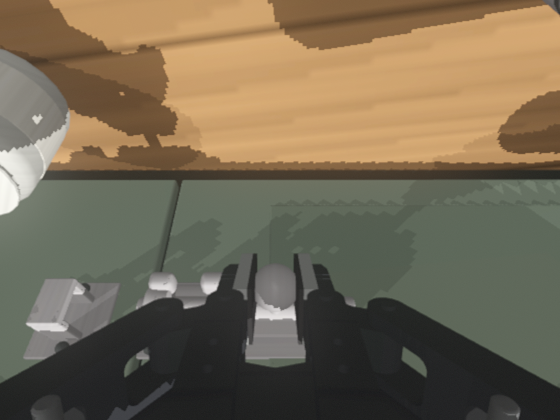

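The knob sits between both pads at (277,287). Now the slide.

```bash
python3 - <<'E'
from g import *
st("0")
for y in (-55,-70,-80,-86):
    go(-58,y,138.8,60);st(y)
im,d=r.camera("wrist");cv2.imwrite("pics/wrist4.png",cv2.cvtColor(im,cv2.COLOR_RGB2BGR))
E
```

```text
0 9.77 knob~ [-58.2 -39.5 138.8] F [-2.6 -0.2  1.7] w 16.4
-55 10.18 knob~ [-58.2 -55.3 138.7] F [-2.2 -1.8  1.3] w 16.3
-70 10.57 knob~ [-58.1 -70.1 138.7] F [-4.2 -3.2  2. ] w 16.5
-80 10.89 knob~ [-58.1 -80.  138.7] F [-3.1 -1.8  1.3] w 16.5
-86 11.14 knob~ [-58.1 -85.9 138.7] F [-3.6 -0.4 -0.1] w 16.3
```

View pics/wrist4.png

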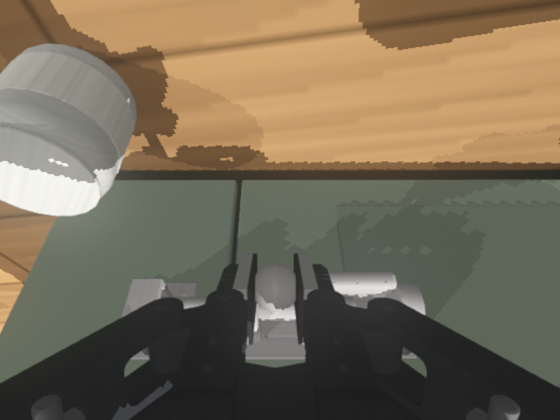

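```bash
python3 - <<'E'
from g import *
for y in (-87,-88,-89,-90,-91,-92):
    go(-58,y,138.8,30);s=st(y)
    if abs((L.T@s["wrist_force"])[1])>10: break
E
```

```text
-87 11.44 knob~ [-58.1 -86.7 138.7] F [-3.1  2.3  0.7] w 16.3
-88 11.69 knob~ [-58.1 -87.2 138.7] F [-1.8  6.4 -0.5] w 16.6
-89 11.94 knob~ [-58.1 -87.5 138.8] F [-1.8 11.2 -0.9] w 16.7
```

It reached the end stop at y≈-87, so the bolt is fully across. Now the turn down.

```bash
python3 - <<'E'
from g import *
go(-58,-86.8,138.8,30);st("s")
for th in (-0.05,0.1,0.25,0.4,0.55,0.7,0.85,1.0,1.1,1.18):
    go(-16-43.5*np.cos(th),-86.8,130+43.5*np.sin(-th),50);s=st(th)
    if np.linalg.norm(s["wrist_force"])>30: print("STOP");break
im,d=r.camera("wrist");cv2.imwrite("pics/wrist5.png",cv2.cvtColor(im,cv2.COLOR_RGB2BGR))
E
```

```text
s 12.19 knob~ [-58.  -86.7 138.8] F [-4.2  2.8  1.7] w 16.4
-0.05 12.47 knob~ [-58.6 -87.  133.1] F [-0.7  1.9  2.5] w 16.2
0.1 12.76 knob~ [-58.1 -86.9 126.9] F [1.4 2.  3. ] w 16.6
0.25 13.04 knob~ [-57.  -86.9 120.4] F [3.5 2.9 3.3] w 16.3
0.4 13.32 knob~ [-55.3 -87.  113.9] F [4.  0.2 3.2] w 16.4
0.55 13.61 knob~ [-54.  -86.9 106.4] F [-1.7  0.3  2.6] w 16.5
0.7 13.89 knob~ [-51.3 -86.5  99.9] F [1.  3.2 1.4] w 16.7
0.85 14.18 knob~ [-46.4 -86.9  95.6] F [-3.8  0.8 -1.9] w 16.8
1.0 14.46 knob~ [-40.3 -86.9  92.6] F [-4.1  0.3 -1.5] w 16.6
1.1 14.71 knob~ [-39.4 -87.   87.5] F [-7.4 -1.3 -6.1] w 16.4
1.18 14.96 knob~ [-35.3 -86.2  87.1] F [-4.8  5.  -7.1] w 16.5
```

View pics/wrist5.png

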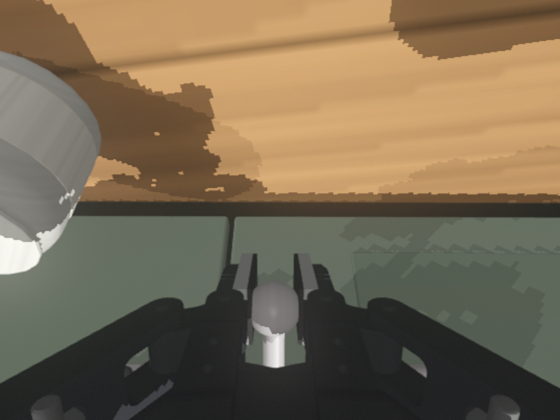

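The knob is down at about (-35, 87), which is about 1.1–1.2 rad. I'll release, retreat along the tool axis and check.

```bash
python3 - <<'E'
from g import *
from scipy.optimize import least_squares
r.command_gripper(45);s=st("rel")
a=loc(FOOT+att(LN)[:,2]);k=loc(s["eef_pos"]+A*rot(s["ee_rot"])[:,2])
go(*(k-40*a-np.array([4,0,0])),v=80);st("r1")
go(*(k-100*a),v=150);st("r2")
r.movep(tcp(w(-130,-60,220),30),rpy(30))
p=r.camera_params("wrist");im,d=r.camera("wrist");cv2.imwrite("pics/wrist6.png",cv2.cvtColor(im,cv2.COLOR_RGB2BGR));np.savez("pics/wrist6.npz",d=d,**p)
P=(cloud(p,d)-FOOT)@L
k=(d>0)&(P[...,2]>70)&(P[...,2]<112)&(P[...,0]>-60)&(P[...,0]<-15)&(P[...,1]>-105)&(P[...,1]<-65)
q=P[k];s=least_squares(lambda c:np.linalg.norm(q-c,axis=1)-10,[-32,-86,89],loss='soft_l1');c=s.x
print(c,len(q),np.abs(s.fun).mean(),"angle",np.arctan2(130-c[2],-16-c[0]))
E
```

```text
rel 15.39 knob~ [-31.2 -87.   91.3] F [-0.3  0.9 -0.2] w 45.3
r1 16.07 knob~ [-59.8 -87.  122.8] F [-0.3  0.3 -0.8] w 45.3
r2 16.61 knob~ [-92.7 -87.  169.7] F [ 0.1  0.2 -0.1] w 45.3
[-52.20656974 -84.73175689 112.02720104] 493 2.96222964849655 angle 0.4607603114330164
```

View pics/wrist6.png

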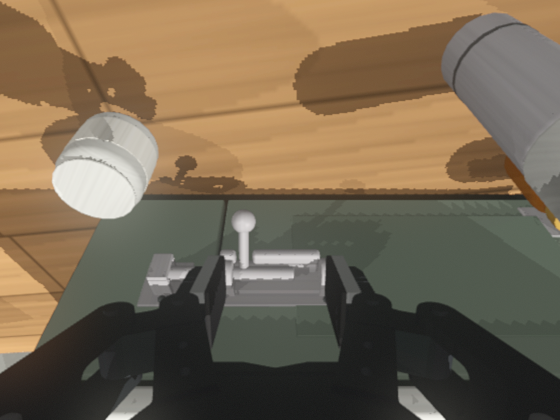

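```bash
python3 - <<'E'
from h import *
from scipy.optimize import least_squares
f=np.load("pics/wrist6.npz");d=f["d"];P=(cloud(f,d)-FOOT)@L
v,u=np.mgrid[:420,:560];k=((u-243)**2+(v-221)**2<11**2)&(d>0)&(P[...,0]<-20)
q=P[k];print(len(q),q.min(0),q.max(0))
s=least_squares(lambda c:np.linalg.norm(q-c,axis=1)-10,q.mean(0)-[0,0,8],loss='soft_l1');c=s.x
print(c,np.abs(s.fun).mean(),"angle",np.arctan2(130-c[2],-16-c[0]),np.hypot(130-c[2],-16-c[0]))
E
```

```text
370 [-56.4042209  -93.41027454  97.16515773] [-41.54662661 -77.10210374 110.91320852]
[-45.63082721 -86.1891896  100.30927547] 0.4115127445560811 angle 0.7864078688992492 41.946692885831624
```

Step 2 isn't met yet: the handle is only at about 0.79 rad, because the knob slipped in the pads. At this angle its travel runs almost along the leaning tool's axis, so I'll close the fingers and push the knob with the tips.

```bash
python3 - <<'E'
import g
from g import *
g.A=173
a=loc(FOOT+att(LN)[:,2]);b=np.array([.788,0,.616])
def tip(th,back): 
    k=np.array([-16-44*np.cos(th),-86.2,130-44*np.sin(th)]);return k-(10+back)*a-3*b
r.command_gripper(0)
r.movep(tcp(w(*tip(0.79,45)),LN,173),rpy(LN));st("pre")
go(*tip(0.75,12));st("near")
for th,bk in [(0.8,0),(.9,0),(1.0,0),(1.1,0),(1.2,0),(1.2,-2),(1.2,-4)]:
    go(*tip(th,bk),v=40);s=st((th,bk))
    if np.linalg.norm(s["wrist_force"])>20: break
e=loc(s["eef_pos"]+173*rot(s["ee_rot"])[:,2])
go(*(e-60*a),v=120);st("ret")
r.movep(tcp(w(-130,-60,220),30),rpy(30))
p=r.camera_params("wrist");im,d=r.camera("wrist");cv2.imwrite("pics/wrist7.png",cv2.cvtColor(im,cv2.COLOR_RGB2BGR));np.savez("pics/wrist7.npz",d=d,**p)
E
```

```text
pre 17.99 knob~ [-83.7 -86.3 139.7] F [0.3 0.3 0.2] w -0.3
near 18.46 knob~ [-63.1 -85.7 117.4] F [-0.2  0.3  0. ] w -0.4
(0.8, 0) 18.97 knob~ [-55.3 -86.2 104.1] F [-0.5  0.2 -0.8] w -0.2
(0.9, 0) 19.23 knob~ [-51.8 -86.2 101.4] F [ 0.1  0.3 -0.2] w -0.1
(1.0, 0) 19.48 knob~ [-48.2 -86.2  98.8] F [ 0.2  0.3 -0.6] w 0.1
(1.1, 0) 19.74 knob~ [-44.3 -86.2  96.7] F [ 0.1  1.2 -0.7] w 0.1
(1.2, 0) 20.0 knob~ [-40.2 -86.2  95. ] F [ 0.4  0.6 -0.2] w 0.1
(1.2, -2) 20.25 knob~ [-39.  -86.2  93.9] F [-5.2 -0.2  4.3] w 0.2
(1.2, -4) 20.5 knob~ [-37.9 -86.   93.1] F [-18.1  -2.4  18.5] w 0.2
ret 21.16 knob~ [-74.8 -86.1 140.1] F [ 0.5  0.2 -0.5] w 0.1
```

View pics/wrist7.png

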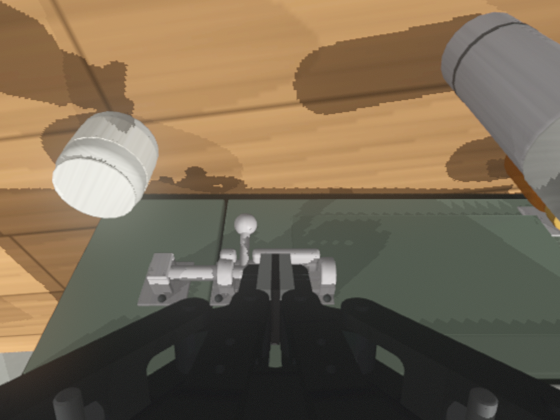

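```bash
python3 - <<'E'
from h import *
from scipy.optimize import least_squares
f=np.load("pics/wrist7.npz");d=f["d"];P=(cloud(f,d)-FOOT)@L
v,u=np.mgrid[:420,:560];k=((u-246)**2+(v-224)**2<9**2)&(d>0)&(P[...,0]<-20)
q=P[k];print(len(q),q.min(0),q.max(0))
s=least_squares(lambda c:np.linalg.norm(q-c,axis=1)-10,q.mean(0)-[0,0,8],loss='soft_l1');c=s.x
print(c,np.abs(s.fun).mean(),"angle",np.arctan2(130-c[2],-16-c[0]),np.hypot(130-c[2],-16-c[0]))
E
```

```text
249 [-40.78656647 -91.24782441  88.37162074] [-28.65077142 -77.41278475 100.27640101]
[-29.70036677 -86.17202606  89.65148712] 0.46471478654639103 angle 1.2434605964519578 42.611061257300065
```

The handle now measures about 1.2 rad (fully down), with the knob at (-30,-86,90), so the bolt is across. Next I'll return the canister.

```bash
python3 - <<'E'
from bench import r
from h import *
c=np.array([527.6,92.8,0]);t=w(-145,110,0)
def pr(n):
    s=r.get_state();print(n,round(s["time"],2),s["eef_pos"].round(1),s["wrist_force"].round(1),round(s["gripper_width"],1));return s
r.command_gripper(85)
r.movep(tcp(t+[0,0,250],0),rpy(0))
r.movel(tcp(t+[0,0,152],0),max_speed=150);pr("at")
r.command_gripper(55);pr("grip")
r.movel(tcp(t+[0,0,192],0))
r.movel(tcp(c+[0,0,192],0),max_speed=200);pr("over")
r.movel(tcp(c+[0,0,155],0),max_speed=120)
for z in (153.5,152.5,151.5,150.5):
    r.movel(tcp(c+[0,0,z],0),max_speed=30); s=pr(z)
    if s["wrist_force"][2]>2: break
r.command_gripper(85);pr("rel")
r.movel(tcp(c+[0,0,250],0),max_speed=150)
r.movep([350,450,450],rpy(0))
for n in("scene","side"):
    im,d=r.camera(n);cv2.imwrite(f"pics/{n}9.png",cv2.cvtColor(im,cv2.COLOR_RGB2BGR));np.save(f"pics/{n}9.npy",d)
    for tag in("0","9"):
        P=cloud(r.camera_params(n),np.load(f"pics/{n}{tag}.npy"))
        for nm,ctr,lo,hi in [("can",(528,93),168,192),("tin",(571.5,-73),65,90),("jar",(638,349),75,98)]:
            m=(P[...,2]>lo)&(P[...,2]<hi)&(np.hypot(P[...,0]-ctr[0],P[...,1]-ctr[1])<55);q=P[m]
            print(n,tag,nm,m.sum(),q.mean(0).round(1) if len(q) else None)
pr("end")
E
```

```text
at 23.95 [527.6 259.  308.2] [ 0.  -0.4 -0.1] 84.8
grip 24.28 [528.  259.5 308.9] [0.7 0.2 5.9] 62.7
over 25.68 [527.4  93.4 346.6] [-0.8  0.5 -4.7] 62.6
153.5 26.39 [527.6  93.  308.6] [ 0.7 -0.  -3.1] 62.7
152.5 26.64 [527.9  92.9 308.6] [-2.3  1.   5.7] 62.4
rel 27.0 [527.6  92.7 307.4] [ 0.9 -0.1  0.7] 85.0
scene 0 can 429 [527.8  91.6 179.2]
scene 0 tin 416 [572.8 -74.4  75.6]
scene 0 jar 398 [644.6 347.4  87.9]
scene 9 can 429 [528.   93.2 179.2]
scene 9 tin 421 [572.8 -74.   75.1]
scene 9 jar 392 [644.3 347.3  88.4]
side 0 can 330 [526.1  94.4 178.8]
side 0 tin 325 [570.4 -71.1  74.6]
side 0 jar 297 [642.8 349.5  87.8]
side 9 can 328 [525.6  95.9 179. ]
side 9 tin 325 [569.9 -71.3  75. ]
side 9 jar 300 [643.3 349.7  88. ]
end 29.39 [350.9 449.2 449.7] [-0.4  0.6  0.4] 84.6
```

View pics/scene9.png

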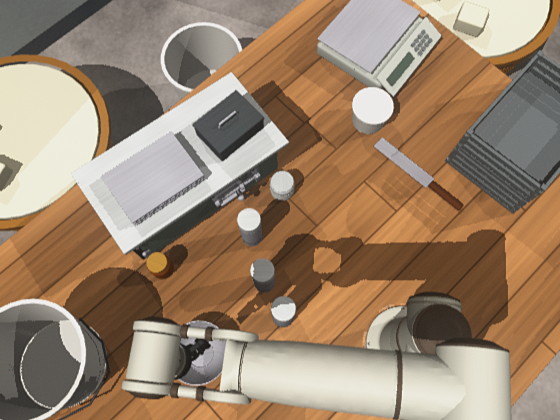

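The canister is upright at (250,222), within 2 mm of its start. The tin and jar haven't moved, the bolt is down and the arm is clear, so I'm handing in.

```bash
python3 -c "
from bench import r
r.job_done();print(r.get_state()['time'])"
```

```text
the job is handed in; nothing more can be done
the job is handed in; nothing more can be done
```

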